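# Load a clog sole into the sole press and close its guard

### The job

Lift the barred guard of the green sole press right up, lay the wooden clog sole flat on the black pad, centred and lengthwise along it with the tread still up, and let go of it. Then lower the guard gently until it is fully closed. Set the sole down rather than dropping it, and do not disturb the other loose things on the bench.

Things in the scene. Friction and masses are not known exactly. Their poses are not given: they have to be found in the camera images.
- press: Fixed bench sole press, green cast body 225 x 290 mm (x by y of its frame); where it stands and how it is turned varies. Origin: underside, on the bench, right below the middle of the pad; x points to the hinge side (away from the robot), y along the pad, z up. Round the pad: a front sill 40 mm above the bench (inner face 88 mm from the pad's middle), end cheeks 80 mm high (inner faces at y = +-133 mm) and a rear hinge block 80 mm high (inner face 89 mm from the middle).
- bed (a point): Middle of the top of the black rubber pad, 30 mm above the bench; pad 100 mm (x) by 220 mm (y), its top 10 mm above the casting round it. Axes as press.
- guard (a joint): Angle in rad of the guard, a flat steel grille 190 x 284 mm, 10 mm thick, lying over the pad; hinged along y at its far edge. 0 = closed (level, resting over the pad at 85 mm above the bench), grows as the front edge is lifted, pi/2 = upright, stop at 1.75. Weighs 0.3 kg; its stiff hinge (0.5 N m of friction) keeps it wherever it is left, about 4 N at the handle to lift and under 3 N to lower. It may start slightly raised.
- guard_hinge (a point): Middle of the guard's hinge axis (along y of the press), 105 mm behind the pad's middle and 85 mm above the bench; fixed in the press, axes as press.
- guard_handle (a point): Middle of the guard's handle: a black round bar, 12 mm thick, 120 mm long, parallel to the hinge and 230 mm from it. It stands 40 mm out from the guard's front edge on two arms at 55 mm either side, so there are 34 mm free between bar and guard, open from above when closed. With the guard upright the bar is its top edge, about 315 mm above the bench. Axes turn with the guard.
- sole: Loose wooden clog sole, 190 mm long, lying tread up. Origin: middle of its length, on the flat underside; x to the toe, y across. Heel (x -95 to -39 mm) 58 wide, 42 high, black rubber on top; waist (x -39 to +6) 48 wide, 26 high; ball 68 wide at x = +40, toe 56 wide, both 26 high. 0.18 to 0.35 kg. Starts left or right of the press; on the pad its toe may point to either end.
- last: Bystander: wooden shoe last (foot form with an upright ankle, 90 mm high, 145 mm long); stands on the other side of the press from the sole. Origin: underside, x to its toe.
- glue: Bystander: upright can with a paper label, 64 mm across, 130 mm high, behind the press on the left. Origin: underside.
- tin: Bystander: flat dark polish tin, 72 mm across, 28 mm high, near the robot on the left. Origin: underside.
- hammer: Bystander: hammer, 260 mm long, lying at the left side. Origin: underside.
- brush: Bystander: brush, 200 mm long, lying at the right side. Origin: underside.
- jar: Bystander: upright amber jar, 70 mm across, 90 mm high, behind the press on the right. Origin: underside.
Things that resemble listed ones, but are neither listed nor needed, are in the scene too. Leave any purple or red look-alike of the sole alone.

How it is judged (in metres and radians):
On the way, in this order (a step that is already met when the one before it is completed fails the run):
1. the guard is lifted (more than 1.2 rad, 69 degrees) (value of joint guard above 1.2 rad), for 0.2 s.
2. with the guard still up (more than 1 rad), the sole lies on the pad, let go of (x of sole in the frame of bed between -0.018 and 0.018 m and y of sole in the frame of bed between -0.018 and 0.018 m and z of sole in the frame of bed between -0.005 and 0.006 m and angle between sole's own z axis and vertical below 0.1 rad and angle between the x axis of sole and the y axis of bed, either way round below 0.2 rad and contact force between the fingers and sole below 0.2 N and value of joint guard above 1 rad), for 0.2 s.
At the end, for the whole second after the job is handed in: The guard is closed (under 0.06 rad) and the sole lies at rest and let go, flat on the pad with its tread up (tilt under 0.1 rad, height within -5 to +6 mm of the pad's top), its middle within 18 mm of the pad's middle in each direction and its length within 0.2 rad of the pad's, either way round (x of sole in the frame of bed between -0.018 and 0.018 m and y of sole in the frame of bed between -0.018 and 0.018 m and z of sole in the frame of bed between -0.005 and 0.006 m and angle between sole's own z axis and vertical below 0.1 rad and angle between the x axis of sole and the y axis of bed, either way round below 0.2 rad and contact force between the fingers and sole below 0.2 N and value of joint guard below 0.06 rad and linear speed of sole below 0.02 m/s); the robot touches nothing.
It fails at once if one of the other loose things (last, can, tin, hammer, brush, jar) is moved more than 30 mm (distance of any of last, glue, tin, hammer, brush, jar from where it was at the start of the episode above 0.03 m).
It fails at once if the sole is dropped (faster than 0.7 m/s with no finger on it) (linear speed of sole above 0.7 m/s and contact force between the fingers and sole below 0.01 N).
It fails at once if the guard is slammed down (faster than 3 rad/s) (velocity of joint guard below -3 rad/s).
It also fails if it takes over 66 s, if anything falls off the work surface, if the arm or the gripper's body presses on something with over 40 N, if the wrist force passes 120 N, or if a joint passes its speed limit or range.

### The arm

A 6-joint arm with a two-finger parallel gripper is mounted at the origin on the work surface. World frame = base frame: x ahead of the robot, y to its left, z up, the work surface at z = 0. Lengths are in m, angles in degrees, forces in N, time in s.
With the tool pointing down it reaches from about 0.4 to 0.825 m from the base axis. Payload 7 kg.
Tool frame: the origin (TCP) lies at the centre of the arm's flange, where the gripper is bolted on; the fingertips stand 178 mm ahead of it and the grasp point (between the pads) lies 159 mm ahead of it (ctrl.hold_point_z is the distance from the TCP to the grasp point, in m); z points along the fingers, y is the line along which they close (so a half turn about z gives the same grasp; the last joint's range is limited). The gripper opens to 88 mm and grips with 3 to 60 N. Pads are 19 mm wide; open, the fingers measure 130 mm over their backs; the gripper's body (78 mm by 193 mm) begins 47 mm behind the grasp point.
Start: joints at [16.507, 20.546, 0.682, 0, -70.136, -16.507], TCP at [0.675, -0, 0.405] pointing down, gripper open.
Joint ranges: [-176.03, 176.03], [-82.01, 121.73], [-58.28, 71.71], [-173.87, 95.51], [-174.79, -0.11], [-173.66, 173.66]. Speed limits (degrees/s): [136.94, 136.94, 172.46, 180, 180, 180].

### API

Orientations are given as [roll, pitch, yaw] about the fixed x, y, z axes, in that order (R = Rz(yaw) Ry(pitch) Rx(roll)).
In Python, from plant import ctrl gives the robot as it stands.
- The arm moves only by the shell command python3 -m inch 'ROWS'. ROWS is JSON, one flat list of numbers, 7 for each row, row after row: the closure, from 0 (fully open) to 1 (shut), then the shift along the tool's x, y, z in mm, then the turn, a rotation vector about the tool's x, y, z in degrees. In form: [hand, x, y, z, wx, wy, wz, hand, x, y, z, wx, wy, wz, ...]. A call has 1 to 5 rows; each row is the pose to reach, as a shift and turn from the pose commanded when the call began, along the tool's axes at that moment; what a row does not reach only later rows make up. A row lasts 1/10 s, in which the tool goes at most 50 mm and 8.59 degrees, less where a joint would pass 70% of its speed; a pose out of reach is approached as far as the arm can. A call with a gripper value outside its range is refused whole. The fingers move at their own pace and stop on an object; the grip force is fixed at half the most. Time passes only in rows, so rows that repeat a pose let the fingers close. It gives the time, the measured TCP pose, the force, the opening and the grip force at its end, in the units of the state.
- ctrl.get_obs(): the state, without advancing time (a new reading comes with each control period).
- ctrl.snapshot(name): name is "scene" or "side" or "wrist"; returns a dict with "frame" (384x512x3 uint8, red, green, blue), "K" (3x3 intrinsics, pixels), "R" (3x3) and "t" (3): a world point X has camera coordinates R X + t. Camera axes: x right, y down, z forward; pixel columns grow to the right and rows downward; lengths in m; the calibration is good to about 2 mm. A picture is of the moment at which its call begins. There is no depth.
- ctrl.close_job(): hands the job in; it is judged then, once.
Trained networks look in a picture, given as the dict that the camera call returned (one of the last four; its "shot" number tells which), for a name from the list of things; names that differ only in an ending like _2 or _b are one class to them, and where a whole thing is asked for, a point or a joint stands for the part that bears it (a point fixed in the world has none). Each returns a list of dicts, best first, with "p" (0 to 1); they miss things now and then, are a little off and sometimes report something else, mostly with a low value. They report only what shows in the picture. A call takes as long as a camera call. They do not tell look-alikes from the thing itself.
- ctrl.recognise(picture, thing): "location" ([x, y, z] in m, in world coordinates, good to about 4 mm: the middle of the surface that is visible of it).
- ctrl.trace(picture, thing): "pixels" (384x512 bool, what is visible of it).
- ctrl.mark_of(picture, thing): "location" ([x, y, z] in m, in world coordinates, good to about 4 mm: a listed point, or the origin of a listed thing).
The state is a dict: "clock": time; "joint_pos": joint angles; "qvel": joint speeds; "tau": joint torques, N m; "tool_pos": TCP position; "orientation": TCP orientation; "force": force on the tool from outside, world axes, zero at the start; "moment": the same for the moment, N m; "opening": finger opening in m; "gripper_force": force on a finger pad.
Only numpy, scipy, OpenCV 4.12 (cv2) and the standard library are available. Lean on these libraries where they do the work, as an engineer would, in place of code of your own. Each camera call takes 0.05 s, during which the arm holds its last target. There are 200 camera calls.

## Working session

There is one attempt and no reset: what is moved stays moved. The work goes in short steps, Python scripts to look and compute and a shell command to move; the robot and the scene stay as the last step left them, time stands still between calls to the robot, and variables do not carry over. Pictures are saved under pics/ and viewed, at most 10 in all, crops included, and the job is handed in when it is done.

```bash
ls; mkdir -p pics
cat > h.py <<'E'
import numpy as np, cv2
from plant import ctrl
from scipy.spatial.transform import Rotation as Ro
def snap(n,f=None):
    s=ctrl.snapshot(n)
    if f: cv2.imwrite('pics/'+f,cv2.cvtColor(s['frame'],cv2.COLOR_RGB2BGR))
    return s
def ray(s,uv,z):
    R,t,K=map(np.array,(s['R'],s['t'],s['K']));c=-R.T@t
    d=R.T@np.linalg.solve(K,[uv[0],uv[1],1]);return c+d*(z-c[2])/d[2]
def proj(s,X):
    p=np.array(s['K'])@(np.array(s['R'])@np.array(X)+np.array(s['t']));return p[:2]/p[2]
def tool():
    o=ctrl.get_obs();return np.array(o['tool_pos']),Ro.from_euler('xyz',o['orientation'],degrees=True)
def delta(pos,R=None):
    p,r=tool();print('d mm',np.round(1000*r.inv().apply(np.array(pos)-p),1),end=' ')
    if R is not None: print('rot',np.round((r.inv()*R).as_rotvec(degrees=True),1),end='')
    print()
E
python3 - <<'E'
from h import *
a=snap('scene','s.png');b=snap('side','d.png')
for n,s in(('scene',a),('side',b)):
    for th in('bed','guard_handle','guard_hinge','press','sole','last','glue','tin','hammer','brush','jar'):
        print(n,th,[(np.round(d['location'],3),round(d['p'],2)) for d in ctrl.mark_of(s,th)[:3]])
cv2.imwrite('pics/both.png',cv2.resize(cv2.cvtColor(np.vstack([a['frame'],b['frame']]),cv2.COLOR_RGB2BGR),(400,600)))
print(ctrl.get_obs())
E
```

```text
pics
scene bed [(array([0.592, 0.042, 0.029]), 0.97)]
scene guard_handle []
scene guard_hinge [(array([0.696, 0.052, 0.086]), 0.98)]
scene press [(array([ 0.597,  0.044, -0.003]), 0.88)]
scene sole [(array([ 0.455, -0.353, -0.004]), 0.76), (array([ 0.299, -0.192, -0.   ]), 0.72), (array([ 0.235, -0.416, -0.002]), 0.59)]
scene last [(array([ 0.486,  0.356, -0.001]), 0.87)]
scene glue [(array([ 0.724,  0.265, -0.005]), 0.7)]
scene tin [(array([ 0.389,  0.177, -0.002]), 0.47)]
scene hammer [(array([0.487, 0.521, 0.001]), 0.84), (array([ 0.731, -0.254,  0.003]), 0.4)]
scene brush [(array([ 0.461, -0.518, -0.   ]), 0.91)]
scene jar [(array([ 0.728, -0.255,  0.005]), 0.56)]
side bed [(array([0.593, 0.045, 0.029]), 0.75)]
side guard_handle [(array([0.476, 0.034, 0.148]), 0.74)]
side guard_hinge [(array([0.699, 0.056, 0.086]), 0.94)]
side press [(array([0.597, 0.048, 0.001]), 0.69), (array([0.59 , 0.042, 0.028]), 0.2)]
side sole [(array([ 0.456, -0.355,  0.005]), 0.89), (array([ 0.233, -0.414, -0.002]), 0.83), (array([ 0.301, -0.19 ,  0.002]), 0.79)]
side last [(array([0.489, 0.362, 0.001]),
[... 294 characters left out ...]
6]), 0.47)]
{'clock': 1.2, 'joint_pos': array([ 1.65041117e+01,  2.05459226e+01,  6.81082383e-01, -7.90031677e-04,
       -7.01364970e+01, -1.65076049e+01]), 'qvel': array([ 0.08355876, -0.13580831, -0.03957101, -0.00678735, -0.04413681,
        0.03814369]), 'tau': array([ 2.88605625e-03, -5.82394338e+01,  2.93288898e+01,  7.00223878e+00,
        1.26486630e-02, -6.74885428e-05]), 'tool_pos': array([ 6.74968908e-01, -5.15624081e-05,  4.04657030e-01]), 'orientation': array([ 1.79998507e+02,  3.32426907e-04, -9.00037617e+01]), 'force': array([-0.20186619, -0.52032636,  1.12452865]), 'moment': array([ 0.0014555 , -0.00111697,  0.03021436]), 'gripper_force': 0.0, 'opening': 0.08772615676568755}
```

View pics/s.png

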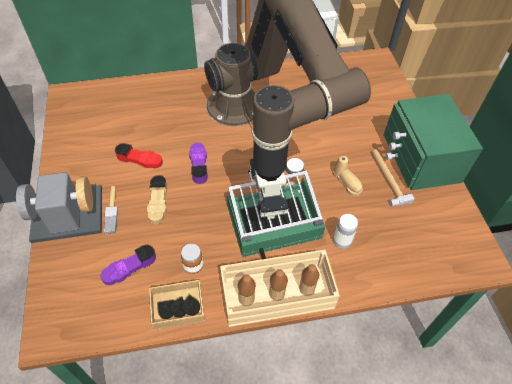

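View pics/d.png

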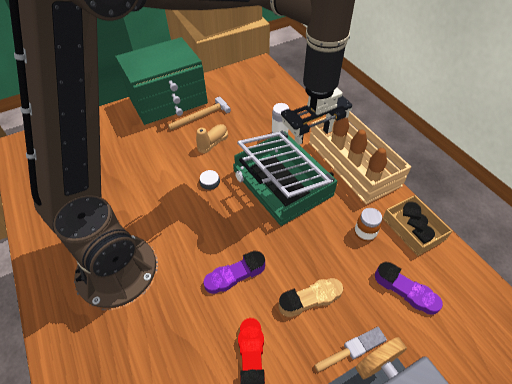

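The side view shows the guard slightly raised, with its handle bar near (245,165). The wooden sole is at (312,296) in the side view and (157,200) in the scene view, heel towards the robot. The purple and red ones are decoys. Next I'll refine the press and sole yaw.

Run:
```python
from h import *
w=snap('wrist','w.png');a=snap('scene');b=snap('side')
for n,s in(('wrist',w),('scene',a),('side',b)):
    for th in('bed','guard_handle','guard_hinge'):
        print(n,th,[(np.round(d['location'],4),round(d['p'],2)) for d in ctrl.mark_of(s,th)[:1]])
    for d in ctrl.trace(s,'sole'):
        m=d['pixels'];v,u=np.nonzero(m);c=ray(s,(u.mean(),v.mean()),.02)
        if np.hypot(*(c[:2]-[.455,-.353]))>.06: continue
        P=np.array([ray(s,p,.02)[:2] for p in zip(u,v)]);e=np.linalg.svd(P-P.mean(0),full_matrices=False)[2][0]
        r=cv2.minAreaRect((P*1000).astype(np.float32))
        print(n,d['p'],'c',P.mean(0),'yaw',np.degrees(np.arctan2(e[1],e[0])),r)
```

```text
wrist bed [(array([0.5955, 0.0466, 0.0265]), 0.58)]
wrist guard_handle []
wrist guard_hinge [(array([0.703 , 0.0562, 0.0829]), 0.79)]
scene bed [(array([0.5943, 0.0429, 0.0286]), 0.89)]
scene guard_handle [(array([0.5918, 0.0407, 0.0298]), 0.48)]
scene guard_hinge [(array([0.6976, 0.0519, 0.0847]), 0.57)]
scene 0.74 c [ 0.45560612 -0.35410973] yaw -6.879362315840562 ((451.927734375, -355.5265808105469), (65.72080993652344, 205.7826385498047), 83.52101135253906)
side bed [(array([ 0.7284,  0.2653, -0.0019]), 0.29)]
side guard_handle [(array([0.4788, 0.0336, 0.148 ]), 0.73)]
side guard_hinge [(array([0.6965, 0.0543, 0.0839]), 0.8)]
side 0.8 c [ 0.45064686 -0.35709093] yaw 171.66545447655236 ((453.21258544921875, -356.8739013671875), (77.81424713134766, 196.1990203857422), 81.7510986328125)
```

View pics/w.png

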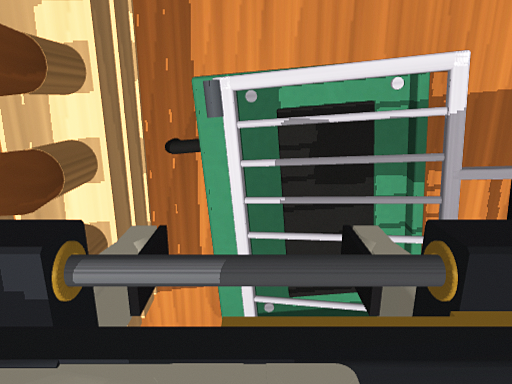

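The wrist view shows the pad at (330,200), the grille, and the handle arm leaving the right edge at (485,175). The press yaw is about 5.3°, which agrees with the marks. The guard is at about 16°. I'll move above the handle.

Run:
```python
from h import *
R=Ro.from_euler('z',5.3,degrees=True)*Ro.from_euler('xyz',[180,0,-90],degrees=True)
delta([.474,.033,.38],R);delta([.474,.033,.313],R)
```

```text
d mm [-33.  201.   24.7] rot [-0.  -0.  -5.3]
d mm [-33.  201.   91.7] rot [-0.  -0.  -5.3]
```

```bash
python3 -m inch '[0.62,-8,50,6,0,0,-2, 0.62,-16,100,12,0,0,-4, 0.62,-25,150,18,0,0,-5.3, 0.62,-33,201,25,0,0,-5.3, 0.62,-33,201,25,0,0,-5.3]'
python3 - <<'E'
from h import *
w=snap('wrist','w2.png');b=snap('side','d2.png')
for n,s in(('wrist',w),('side',b)):
  print(n,[(np.round(d['location'],4),round(d['p'],2)) for d in ctrl.mark_of(s,'guard_handle')[:2]])
R=Ro.from_euler('z',5.3,degrees=True)*Ro.from_euler('xyz',[180,0,-90],degrees=True)
delta([.474,.033,.313],R)
cv2.imwrite('pics/c2.png',cv2.cvtColor(np.hstack([w['frame'][:,:],b['frame'][60:444,130:400]]),cv2.COLOR_RGB2BGR) if 0 else cv2.resize(cv2.cvtColor(np.hstack([w['frame'],b['frame']]),cv2.COLOR_RGB2BGR),(800,300)))
E
```

```text
clock: 2.45
tool_pos: [0.4689, 0.0323, 0.379]
orientation: [179.9, 0.0, -84.7]
force: [1.4, 0.1, 1.0]
opening: 0.0531
gripper_force: 0.0
wrist [(array([0.4771, 0.039 , 0.1455]), 0.61)]
side [(array([0.4779, 0.0344, 0.1477]), 0.79)]
d mm [ 0.2  0.9 67.4] rot [-0.1  0.   0. ]
```

View pics/c2.png

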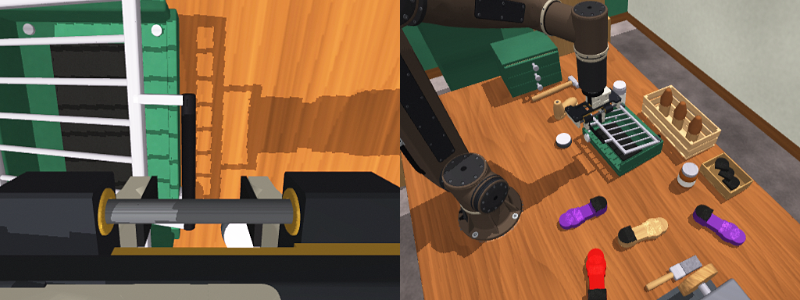

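The bar (at 190,150 in the left half) lies between the fingers. Narrow the opening, descend and grip.

```bash
python3 -m inch '[0.68,0,0,0,0,0,0, 0.68,0,-1,20,0,0,0, 0.68,0,-1,45,0,0,0, 0.68,0,-1,67,0,0,0, 0.68,0,-1,67,0,0,0]'; python3 -m inch '[1,0,0,0,0,0,0, 1,0,0,0,0,0,0, 1,0,0,0,0,0,0, 1,0,0,0,0,0,0]'
python3 - <<'E'
from h import *
p,r=tool(); print(p,r.as_euler('xyz',degrees=True))
h=np.array([.6975,.0535,.085]);ps=np.radians(5.3);u=np.array([np.cos(ps),np.sin(ps),0])
bar=lambda a:h+.23*(-np.cos(a)*u+np.sin(a)*np.array([0,0,1]))
a0=np.radians(15.9)
for a in range(20,101,4):
    print(a,np.round(1000*r.inv().apply(bar(np.radians(a))-bar(a0)),0))
E
```

```text
clock: 3.15
tool_pos: [0.4749, 0.0326, 0.3097]
orientation: [179.7, -0.1, -84.8]
force: [-1.0, -0.0, -0.4]
opening: 0.0284
gripper_force: 0.0
clock: 3.55
tool_pos: [0.4764, 0.0334, 0.3141]
orientation: [-179.7, 0.0, -84.7]
force: [6.5, -1.1, -4.7]
opening: 0.0108
gripper_force: 30.0
[0.47644812 0.03336061 0.31412742] [-1.79729074e+02  3.58871259e-02 -8.46739248e+01]
20 [ -0.  -5. -16.]
24 [ -0. -11. -30.]
28 [ -0. -18. -45.]
32 [ -0. -26. -59.]
36 [ -0. -35. -72.]
40 [ -0. -45. -85.]
44 [ -0. -56. -96.]
48 [  -0.  -68. -108.]
52 [  -0.  -80. -118.]
56 [  -0.  -93. -127.]
60 [  -0. -107. -136.]
64 [  -0. -121. -143.]
68 [  -0. -136. -150.]
72 [  -0. -151. -155.]
76 [  -0. -166. -159.]
80 [  -0. -182. -163.]
84 [  -0. -198. -165.]
88 [  -0. -214. -166.]
92 [  -0. -230. -166.]
96 [   0. -246. -165.]
100 [   0. -262. -162.]
```

```bash
python3 -m inch '[1,0,-5,-16,0,0,0, 1,0,-14,-37,0,0,0, 1,0,-26,-59,0,0,0, 1,0,-45,-85,0,0,0, 1,0,-68,-108,0,0,0]'; python3 -m inch '[1,0,-18,-15,0,0,0, 1,0,-39,-28,0,0,0, 1,0,-60,-39,0,0,0, 1,0,-83,-47,0,0,0, 1,0,-98,-51,0,0,0]';  python3 -m inch '[1,0,-16,-4,0,0,0, 1,0,-32,-6,0,0,0, 1,0,-48,-7,0,0,0, 1,0,-64,-7,0,0,0, 1,0,-80,-6,0,0,0]'; python3 -m inch '[1,0,0,0,0,0,0, 1,0,0,0,0,0,0]'
python3 - <<'E'
from h import *
b=snap('side','d3.png');
print([(np.round(d['location'],4),round(d['p'],2)) for d in ctrl.mark_of(b,'guard_handle')[:2]])
E
```

```text
clock: 4.05
tool_pos: [0.5412, 0.0388, 0.4222]
orientation: [179.8, 0.0, -84.7]
force: [-8.1, 2.3, 1.9]
opening: 0.011
gripper_force: 30.0
clock: 4.55
tool_pos: [0.6406, 0.0475, 0.4765]
orientation: [-179.8, -0.1, -84.7]
force: [-7.4, -1.6, 13.7]
opening: 0.0112
gripper_force: 30.0
clock: 5.05
tool_pos: [0.72, 0.0545, 0.4809]
orientation: [-179.9, -0.1, -84.7]
force: [-2.5, -3.7, 3.9]
opening: 0.0112
gripper_force: 30.0
clock: 5.25
tool_pos: [0.7209, 0.0546, 0.4804]
orientation: [-179.7, -0.1, -84.7]
force: [3.0, -5.1, 3.4]
opening: 0.0112
gripper_force: 30.0
[(array([0.7206, 0.0562, 0.3144]), 0.72)]
```

View pics/d3.png

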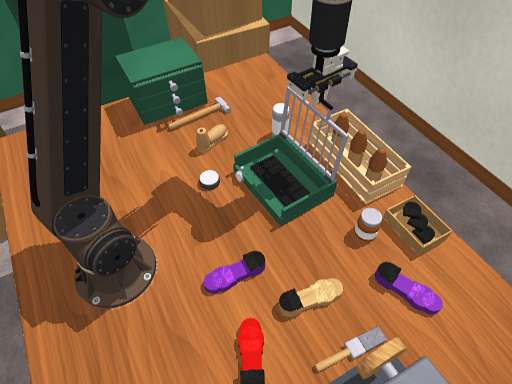

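The guard stands upright at about 96° (bar near 318,115). Let go, rise, and work out the move to the sole.

```bash
python3 -m inch '[0.4,0,0,0,0,0,0, 0.4,0,0,0,0,0,0, 0.2,0,0,-20,0,0,0, 0,0,0,-50,0,0,0, 0,0,0,-70,0,0,0]'
python3 - <<'E'
from h import *
R=Ro.from_euler('xyz',[180,0,-7.4],degrees=True)
delta([.4385,-.353,.33],R)
E
```

```text
clock: 5.85
tool_pos: [0.7197, 0.0559, 0.5499]
orientation: [-179.9, 0.0, -84.7]
force: [-0.1, -0.0, 0.2]
opening: 0.0455
gripper_force: 0.0
d mm [381.1 318.2 219.4] rot [ -0.1  -0.  -77.3]
```

```bash
python3 -m inch '[0,38,32,4,0,0,-8, 0,76,64,8,0,0,-16, 0,114,96,12,0,0,-24, 0,152,128,16,0,0,-32, 0,188,157,20,0,0,-39]'
python3 - <<'E'
from h import *
R=Ro.from_euler('xyz',[180,0,-7.4],degrees=True)
delta([.4385,-.353,.33],R)
E
```

```text
clock: 6.35
tool_pos: [0.5791, -0.1471, 0.5281]
orientation: [-180.0, -0.0, -45.3]
force: [0.7, -1.3, 0.3]
opening: 0.0844
gripper_force: 0.0
d mm [ 47.6 244.9 197.9] rot [ -0.   -0.  -37.9]
```

```bash
python3 -m inch '[0,7,36,30,0,0,-8, 0,14,73,59,0,0,-16, 0,21,109,88,0,0,-24, 0,28,145,117,0,0,-31, 0,35,180,145,0,0,-38]'; python3 -m inch '[0,-23,56,53,0,0,0, 0,-23,56,53,0,0,0, 0,-23,56,53,0,0,0]'
python3 - <<'E'
from h import *
R=Ro.from_euler('xyz',[180,0,-7.4],degrees=True)
delta([.4385,-.353,.33],R)
w=snap('wrist','w4.png');a=snap('scene');b=snap('side')
for n,s in(('wrist',w),('scene',a),('side',b)):
  print(n,[(np.round(d['location'],4),round(d['p'],2)) for d in ctrl.mark_of(s,'sole')[:3]])
  print(n,[(np.round(d['location'],4),round(d['p'],2)) for d in ctrl.recognise(s,'sole')[:3]])
E
```

```text
clock: 6.85
tool_pos: [0.4753, -0.2974, 0.3821]
orientation: [-180.0, -0.0, -7.4]
force: [1.7, -0.7, -0.3]
opening: 0.0878
gripper_force: 0.0
clock: 7.15
tool_pos: [0.4438, -0.3503, 0.3265]
orientation: [-179.9, 0.3, -7.9]
force: [-0.3, 1.1, 0.6]
opening: 0.0876
gripper_force: 0.0
d mm [-4.9  3.4 -3.4] rot [-0.1  0.3 -0.5]
wrist [(array([ 0.3029, -0.1856,  0.0005]), 0.81), (array([ 0.4536, -0.3573, -0.005 ]), 0.75)]
wrist [(array([ 0.4743, -0.3593,  0.0239]), 0.9), (array([ 0.3968, -0.198 ,  0.0146]), 0.66)]
scene [(array([ 0.4537, -0.355 , -0.0028]), 0.94), (array([ 0.3013, -0.1871,  0.0022]), 0.88), (array([ 0.7033, -0.4685, -0.0036]), 0.84)]
scene [(array([ 0.31  , -0.1914,  0.0254]), 0.91), (array([ 0.7085, -0.4672,  0.0221]), 0.71), (array([ 0.4632, -0.3524,  0.0222]), 0.7)]
side [(array([ 0.2338, -0.4123, -0.0008]), 0.91), (array([ 0.3031, -0.1893, -0.0004]), 0.85), (array([ 0.4571, -0.3545,  0.0021]), 0.73)]
side [(array([ 0.6967, -0.471 ,  0.0207]), 0.89), (array([ 0.2352, -0.4052,  0.0266]), 0.68), (array([ 0.4197, -0.3578,  0.0281]), 0.61)]
```

View pics/w4.png

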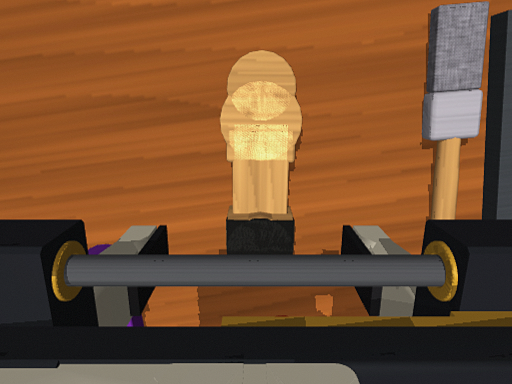

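The sole is at columns 220–300, toe at (262,52), heel front edge at row 215, parallel to the fingers. Check its origin and yaw from those pixels.

Run:
```python
from h import *
s=snap('wrist')
A=ray(s,(262,52),.022);B=ray(s,(260,216),.042);L=ray(s,(234,190),.026);Rr=ray(s,(288,190),.026)
print(A,B,L,Rr,np.linalg.norm(A-B),'waist mid',(L+Rr)/2,np.degrees(np.arctan2(*(A-B)[[1,0]])))
u=(A-B)[:2]/np.linalg.norm((A-B)[:2]);print('origin',B[:2]+.039*u,A[:2]-.095*u)
y=-8
o=np.array([.4555,-.3555]);g=o-.016*np.array([np.cos(np.radians(y)),np.sin(np.radians(y))])
print(g);delta([*g,.182],Ro.from_euler('xyz',[180,0,y],degrees=True))
```

```text
[ 0.55069544 -0.36876784  0.022     ] [ 0.42086294 -0.35003357  0.042     ] [ 0.44200451 -0.33014981  0.026     ] [ 0.43574893 -0.37686678  0.026     ] 0.13269306491624816 waist mid [ 0.43887672 -0.35350829  0.026     ] -8.210860567440172
origin [ 0.45946316 -0.35560341] [ 0.45666926 -0.35520027]
[ 0.43965571 -0.35327323]
d mm [ -6.5   5.5 148.2] rot [ 0.  -0.1  0.4]
```

```bash
python3 -m inch '[0,-4,5,40,0,0,0, 0,-4,5,85,0,0,0, 0,-4,5,120,0,0,0, 0,-4,5,140,0,0,0, 0,-4,5,140,0,0,0]';  python3 - <<'E'
from h import *
delta([.441,-.353,.182],Ro.from_euler('xyz',[180,0,-8.2],degrees=True))
E
```

```text
clock: 8.15
tool_pos: [0.4407, -0.3529, 0.1869]
orientation: [-179.9, 0.3, -7.7]
force: [-0.3, 0.1, -0.5]
opening: 0.0875
gripper_force: 0.0
d mm [0.4 0.1 4.9] rot [-0.1  0.3  0.5]
```

```bash
python3 -m inch '[0,0,0,5,0,0,0, 0.9,0,0,5,0,0,0, 1,0,0,5,0,0,0, 1,0,0,5,0,0,0, 1,0,0,5,0,0,0]'; python3 -m inch '[1,0,0,0,0,0,0, 1,0,0,-15,0,0,0, 1,0,0,-40,0,0,0, 1,0,0,-85,0,0,0, 1,0,0,-130,0,0,0]';  python3 - <<'E'
from h import *
w=snap('wrist');a=snap('side')
cv2.imwrite('pics/c5.png',cv2.resize(cv2.cvtColor(np.hstack([w['frame'],a['frame']]),cv2.COLOR_RGB2BGR),(800,300)))
for s in(w,a):print([(np.round(d['location'],4),round(d['p'],2)) for d in ctrl.mark_of(s,'sole')[:4]])
E
```

```text
clock: 8.65
tool_pos: [0.4418, -0.3536, 0.1855]
orientation: [180.0, -0.1, -7.7]
force: [0.1, -0.1, 0.6]
opening: 0.0611
gripper_force: 0.0
clock: 9.15
tool_pos: [0.441, -0.3532, 0.3152]
orientation: [-180.0, 0.2, -7.7]
force: [1.0, -1.0, -3.5]
opening: 0.0475
gripper_force: 30.0
[(array([ 0.4564, -0.3565,  0.1212]), 0.93)]
[(array([ 0.7037, -0.4658, -0.0028]), 0.9), (array([ 3.015e-01, -1.906e-01, -2.000e-04]), 0.84), (array([ 0.4581, -0.3547,  0.1343]), 0.77), (array([ 0.2324, -0.415 , -0.0036]), 0.74)]
```

View pics/c5.png

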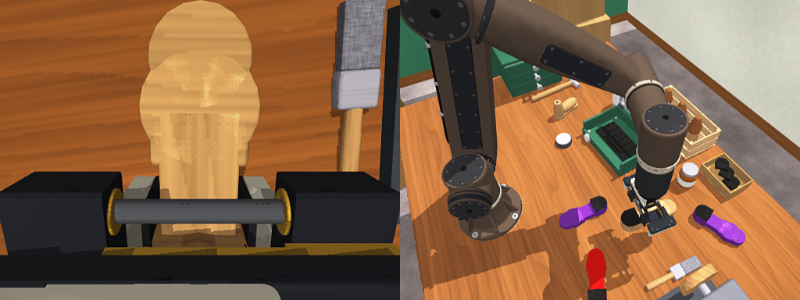

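Grasp is good: opening is 47.5 mm, which matches the waist. Next, the transfer to above the pad.

Run:
```python
from h import *
R=Ro.from_euler('xyz',[180,0,-84.7],degrees=True)
delta([.5895,.0599,.35],R)
```

```text
d mm [  91.2 -429.4  -34.2] rot [-0.1 -0.1 77. ]
```

```bash
python3 -m inch '[1,5,-20,-12,0,0,2, 1,12,-60,-24,0,0,8, 1,20,-100,-34,0,0,16, 1,30,-143,-34,0,0,24, 1,40,-186,-34,0,0,32]';python3 - <<'E'
from h import *
R=Ro.from_euler('xyz',[180,0,-84.7],degrees=True)
delta([.5895,.0599,.35],R)
E
```

```text
clock: 9.85
tool_pos: [0.5054, -0.1743, 0.3471]
orientation: [179.9, 0.1, -39.8]
force: [0.6, -0.6, -2.2]
opening: 0.0476
gripper_force: 30.0
d mm [ -85.4 -233.7   -3. ] rot [ 0.1  0.1 44.9]
```

```bash
python3 -m inch '[1,-14,-39,-3,0,0,8, 1,-28,-78,-3,0,0,16, 1,-44,-120,-3,0,0,24, 1,-58,-160,-3,0,0,32, 1,-73,-200,-3,0,0,40]';python3 - <<'E'
from h import *
R=Ro.from_euler('xyz',[180,0,-84.7],degrees=True)
delta([.5895,.0599,.35],R)
E
```

```text
clock: 10.35
tool_pos: [0.5762, 0.0267, 0.3495]
orientation: [179.8, -0.0, -79.8]
force: [0.5, -0.6, -1.9]
opening: 0.0477
gripper_force: 30.0
d mm [-30.3 -19.   -0.6] rot [ 0.2 -0.   4.9]
```

```bash
python3 -m inch '[1,-16,-10,0,0,0,2.5, 1,-30,-19,0,0,0,5, 1,-30,-19,0,0,0,5]';python3 - <<'E'
from h import *
w=snap('wrist');a=snap('scene');b=snap('side')
for s in(w,a,b):
  for t in('bed','guard_hinge','sole','press','guard_handle'):print(t,[(np.round(d['location'],4),round(d['p'],2)) for d in ctrl.mark_of(s,t)[:1+2*(t=='sole')]])
R=Ro.from_euler('xyz',[180,0,-84.7],degrees=True)
delta([.5895,.0599,.22],R)
cv2.imwrite('pics/c6.png',np.hstack([cv2.resize(w['frame'],(400,300)),b['frame'][40:340,140:540]])[:,:,::-1])
E
```

```text
clock: 10.65
tool_pos: [0.5898, 0.0598, 0.3491]
orientation: [179.8, -0.0, -84.4]
force: [-1.2, -0.1, -2.6]
opening: 0.0474
gripper_force: 30.0
bed []
guard_hinge [(array([0.7007, 0.0533, 0.0867]), 0.97)]
sole [(array([0.5927, 0.0451, 0.1566]), 0.66)]
press []
guard_handle []
bed []
guard_hinge [(array([0.6957, 0.0529, 0.0864]), 0.79)]
sole [(array([ 0.7063, -0.4702, -0.0037]), 0.85), (array([0.5919, 0.0466, 0.1535]), 0.83), (array([ 0.3023, -0.1881,  0.0009]), 0.78)]
press [(array([0.5958, 0.0442, 0.0007]), 0.97)]
guard_handle [(array([0.7245, 0.0563, 0.3173]), 0.57)]
bed [(array([0.591 , 0.0417, 0.0283]), 0.9)]
guard_hinge [(array([0.7   , 0.053 , 0.0829]), 0.56)]
sole [(array([ 0.2338, -0.4126,  0.0012]), 0.77), (array([0.5904, 0.0456, 0.1614]), 0.7), (array([ 0.3021, -0.1911,  0.0034]), 0.68)]
press [(array([0.5972, 0.0443, 0.0009]), 0.61)]
guard_handle [(array([0.7201, 0.0531, 0.3155]), 0.77)]
d mm [ -1.9   0.  131.7] rot [-0.   0.   0.2]
```

View pics/c6.png

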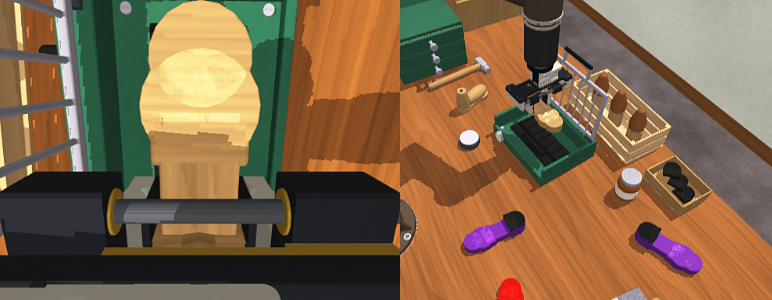

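The sole is held square over the pad, about 2 mm off the estimated centre. Descend.

```bash
python3 -m inch '[1,0,0,35,0,0,0, 1,0,0,75,0,0,0, 1,0,0,105,0,0,0, 1,0,0,115,0,0,0, 1,0,0,120,0,0,0]'; python3 -m inch '[1,0,0,2,0,0,0, 1,0,0,4,0,0,0, 1,0,0,4,0,0,0]'
```

```text
clock: 12.05
tool_pos: [0.5898, 0.058, 0.231]
orientation: [179.9, -0.0, -84.4]
force: [0.0, -0.7, -1.5]
opening: 0.048
gripper_force: 30.0
clock: 12.35
tool_pos: [0.5901, 0.0581, 0.2288]
orientation: [-179.9, 0.0, -84.4]
force: [-0.3, -0.0, -2.3]
opening: 0.0475
gripper_force: 30.0
```

```bash
python3 -m inch '[1,0,0,3,0,0,0, 1,0,0,5,0,0,0, 1,0,0,5,0,0,0]'; python3 -m inch '[1,0,0,2,0,0,0, 1,0,0,2,0,0,0]'; python3 -m inch '[1,0,0,2,0,0,0, 1,0,0,2,0,0,0]'
```

```text
clock: 12.65
tool_pos: [0.5897, 0.058, 0.2227]
orientation: [-180.0, 0.0, -84.5]
force: [-0.3, 0.5, -2.5]
opening: 0.0473
gripper_force: 30.0
clock: 12.85
tool_pos: [0.5897, 0.058, 0.2225]
orientation: [-180.0, -0.0, -84.4]
force: [-6.9, 0.8, 13.6]
opening: 0.0475
gripper_force: 30.0
clock: 13.05
tool_pos: [0.5896, 0.058, 0.2222]
orientation: [-179.9, -0.0, -84.4]
force: [-10.8, 1.4, 28.7]
opening: 0.0475
gripper_force: 30.0
```

Contact at TCP z 0.2225, so the sole is on the pad. Ease off and release.

```bash
python3 -m inch '[1,0,0,-3,0,0,0, 0.2,0,0,-3,0,0,0, 0.2,0,0,-3,0,0,0, 0.2,0,0,-3,0,0,0, 0.2,0,0,-3,0,0,0]'; python3 -m inch '[0.2,0,0,0,0,0,0, 0.2,0,0,-15,0,0,0, 0.2,0,0,-45,0,0,0, 0.2,0,0,-90,0,0,0, 0.2,0,0,-130,0,0,0]'
python3 - <<'E'
from h import *
w=snap('wrist');a=snap('scene');b=snap('side')
for s in(w,a,b):
  for t in('bed','guard_hinge','sole','press','guard_handle'):print(t,[(np.round(d['location'],4),round(d['p'],2)) for d in ctrl.mark_of(s,t) if np.hypot(d['location'][0]-.59,d['location'][1]-.04)<.2])
cv2.imwrite('pics/c7.png',np.hstack([cv2.resize(w['frame'],(400,300)),b['frame'][40:340,140:540]])[:,:,::-1])
E
```

```text
clock: 13.55
tool_pos: [0.5897, 0.0579, 0.2213]
orientation: [180.0, -0.0, -84.5]
force: [-0.1, -0.7, 1.2]
opening: 0.0693
gripper_force: 0.0
clock: 14.05
tool_pos: [0.5897, 0.0579, 0.3531]
orientation: [180.0, -0.0, -84.4]
force: [1.0, 0.1, 0.9]
opening: 0.07
gripper_force: 0.0
bed []
guard_hinge [(array([0.7007, 0.0536, 0.0854]), 0.76)]
sole [(array([0.5927, 0.0465, 0.0256]), 0.66)]
press [(array([0.5895, 0.0453, 0.028 ]), 0.54)]
guard_handle []
bed [(array([0.5941, 0.0443, 0.0282]), 0.72)]
guard_hinge []
sole [(array([0.593 , 0.0475, 0.0228]), 0.76)]
press [(array([ 5.94e-01,  4.51e-02, -1.00e-04]), 0.57)]
guard_handle [(array([0.7245, 0.0536, 0.3177]), 0.58)]
bed []
guard_hinge [(array([0.6998, 0.0536, 0.0859]), 0.66)]
sole [(array([0.5958, 0.0484, 0.0324]), 0.55)]
press [(array([0.5967, 0.0443, 0.0012]), 0.94)]
guard_handle [(array([0.7221, 0.0519, 0.3199]), 0.73)]
```

View pics/c7.png

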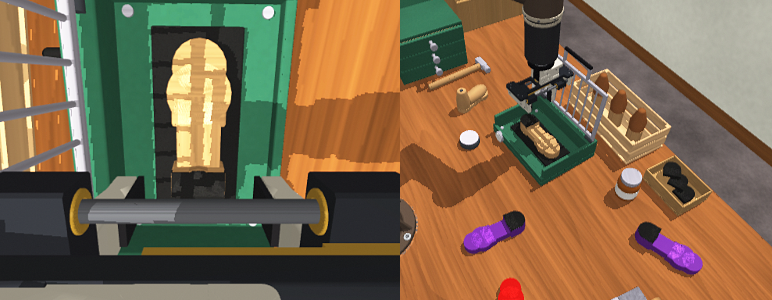

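The sole lies flat and centred on the pad, within about 3 mm by the marks. The guard is still up. Go back to the bar.

```bash
python3 -m inch '[0.5,0,0,-50,0,0,0, 0.5,0,0,-100,0,0,0, 0.5,0,0,-150,0,0,0, 0.5,0,0,-195,0,0,0, 0.5,0,0,-195,0,0,0]'
python3 - <<'E'
from h import *
R=Ro.from_euler('xyz',[180,0,-84.7],degrees=True)
delta([.7215,.0545,.54],R)
E
```

```text
clock: 15.45
tool_pos: [0.5899, 0.0575, 0.5545]
orientation: [-179.3, 0.1, -84.4]
force: [0.6, -0.2, -0.3]
opening: 0.0444
gripper_force: 0.0
d mm [  15.7 -130.5   16. ] rot [-0.7  0.1  0.3]
```

```bash
python3 -m inch '[0.5,5,-45,0,0,0,0, 0.5,10,-90,2,0,0,0, 0.5,16,-131,10,0,0,0, 0.5,16,-131,10,0,0,0, 0.5,16,-131,10,0,0,0]'
python3 - <<'E'
from h import *
R=Ro.from_euler('xyz',[180,0,-84.7],degrees=True)
delta([.7215,.0545,.4805],R)
b=snap('side');a=snap('scene')
for s in(a,b):print([(np.round(d['location'],4),round(d['p'],2)) for d in ctrl.mark_of(s,'guard_handle')[:1]])
E
```

```text
clock: 15.95
tool_pos: [0.7228, 0.0547, 0.5341]
orientation: [179.8, -0.0, -84.5]
force: [-0.6, 0.2, -0.5]
opening: 0.0439
gripper_force: 0.0
d mm [ 0.1  1.1 53.6] rot [ 0.2 -0.   0.2]
[(array([0.7253, 0.0535, 0.3158]), 0.82)]
[(array([0.7211, 0.0526, 0.3158]), 0.93)]
```

```bash
python3 -m inch '[0.5,0,1,15,0,0,0, 0.5,0,1,35,0,0,0, 0.5,0,1,53,0,0,0, 1,0,1,53,0,0,0, 1,0,1,53,0,0,0]'; python3 -m inch '[1,0,0,0,0,0,0, 1,0,0,0,0,0,0, 1,0,0,0,0,0,0]'
```

```text
clock: 16.65
tool_pos: [0.7201, 0.0546, 0.4855]
orientation: [-179.9, -0.0, -84.4]
force: [-0.1, 0.8, 1.2]
opening: 0.0327
gripper_force: 0.0
clock: 16.95
tool_pos: [0.7207, 0.0546, 0.4849]
orientation: [-179.9, 0.0, -84.5]
force: [-1.5, 0.1, 3.9]
opening: 0.0109
gripper_force: 30.0
```

```bash
python3 -m inch '[1,0,16,-1,0,0,0, 1,0,40,0,0,0,0, 1,0,64,2,0,0,0, 1,0,95,10,0,0,0, 1,0,125,22,0,0,0]'; python3 -m inch '[1,0,28,16,0,0,0, 1,0,53,35,0,0,0, 1,0,76,58,0,0,0, 1,0,95,84,0,0,0, 1,0,110,113,0,0,0]'
python3 - <<'E'
from h import *
b=snap('side')
print([(np.round(d['location'],4),round(d['p'],2)) for d in ctrl.mark_of(b,'guard_handle')[:1]])
E
```

```text
clock: 17.45
tool_pos: [0.5961, 0.0434, 0.463]
orientation: [-179.7, 0.1, -84.4]
force: [3.2, 7.7, -2.7]
opening: 0.0107
gripper_force: 30.0
clock: 17.95
tool_pos: [0.4869, 0.0331, 0.3496]
orientation: [-179.6, 0.2, -84.4]
force: [7.7, 8.2, -2.4]
opening: 0.0109
gripper_force: 30.0
[(array([0.4882, 0.0356, 0.1773]), 0.86)]
```

```bash
python3 -m inch '[1,0,6,14,0,0,0, 1,0,11,32,0,0,0, 1,0,16,52,0,0,0, 1,0,18,70,0,0,0, 1,0,19,84,0,0,0]'; python3 -m inch '[1,0,0,3,0,0,0, 1,0,0,6,0,0,0, 1,0,0,6,0,0,0]'
```

```text
clock: 18.55
tool_pos: [0.4686, 0.0314, 0.2648]
orientation: [-179.8, 0.2, -84.4]
force: [0.3, 8.1, 2.4]
opening: 0.0108
gripper_force: 30.0
clock: 18.85
tool_pos: [0.4687, 0.0314, 0.2589]
orientation: [-179.8, 0.1, -84.5]
force: [-0.8, 7.0, -2.2]
opening: 0.0111
gripper_force: 30.0
```

```bash
python3 -m inch '[1,0,0,2,0,0,0, 1,0,0,4,0,0,0, 1,0,0,4,0,0,0]'; python3 -m inch '[1,0,0,2,0,0,0, 1,0,0,2,0,0,0]'
```

```text
clock: 19.15
tool_pos: [0.4687, 0.0313, 0.2565]
orientation: [-179.8, 0.1, -84.4]
force: [-6.9, 8.7, 15.9]
opening: 0.0108
gripper_force: 30.1
clock: 19.35
tool_pos: [0.4686, 0.0312, 0.2558]
orientation: [-179.8, 0.1, -84.4]
force: [-13.0, 7.1, 32.4]
opening: 0.0111
gripper_force: 30.0
```

The stop is reached, so the guard is closed. Ease off, open partly, rise.

```bash
python3 -m inch '[1,0,0,-3,0,0,0, 0.75,0,0,-3,0,0,0, 0.75,0,0,-3,0,0,0, 0.75,0,0,-3,0,0,0]'; python3 -m inch '[0.75,0,0,-8,0,0,0, 0.75,0,0,-20,0,0,0, 0.75,0,0,-50,0,0,0, 0.75,0,0,-100,0,0,0, 0.75,0,0,-100,0,0,0]'
python3 - <<'E'
from h import *
w=snap('wrist');a=snap('scene');b=snap('side')
for s in(w,a,b):
  for t in('sole','guard_handle','bed'):print(t,[(np.round(d['location'],4),round(d['p'],2)) for d in ctrl.mark_of(s,t) if np.hypot(d['location'][0]-.59,d['location'][1]-.04)<.2])
cv2.imwrite('pics/c8.png',np.hstack([cv2.resize(a['frame'],(400,300)),b['frame'][40:340,140:540]])[:,:,::-1])
E
```

```text
clock: 19.75
tool_pos: [0.4678, 0.0299, 0.2556]
orientation: [180.0, -0.0, -84.5]
force: [-0.6, -0.4, -0.4]
opening: 0.0214
gripper_force: 0.0
clock: 20.25
tool_pos: [0.4697, 0.0304, 0.3622]
orientation: [-179.4, 0.1, -84.4]
force: [0.3, 0.5, -0.0]
opening: 0.022
gripper_force: 0.0
sole [(array([0.5951, 0.044 , 0.0302]), 0.57)]
guard_handle [(array([0.47  , 0.0334, 0.0863]), 0.69)]
bed []
sole [(array([0.5918, 0.0479, 0.0241]), 0.67)]
guard_handle [(array([0.4709, 0.0312, 0.0882]), 0.59)]
bed [(array([0.5926, 0.0434, 0.0302]), 0.58)]
sole [(array([0.597 , 0.0436, 0.0322]), 0.85)]
guard_handle [(array([0.4702, 0.035 , 0.0871]), 0.8)]
bed [(array([0.5916, 0.0433, 0.0278]), 0.61), (array([0.5959, 0.0454, 0.001 ]), 0.36)]
```

View pics/c8.png

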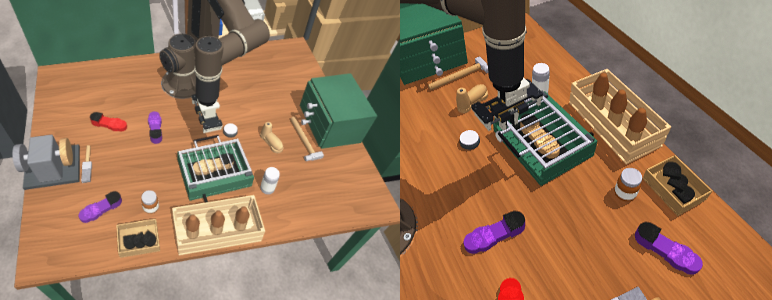

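The picture shows the guard level, with its bar about 87 mm above the bench (0.01 rad). The sole is under it on the pad, the other things are undisturbed, and the gripper is clear.

```bash
python3 -c "
from plant import ctrl
print(ctrl.close_job())"
```

```text
the job is handed in; nothing more can be done
None
```

I lifted the guard, set the sole flat and centred on the pad, closed the guard gently, and handed the job in at about 21 s; the hand-in call gave no verdict.

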